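Find the soft padded block and press-fit it in the display tray

TASK

Squeeze the three padded blocks gently between the fingers to find which one is soft. Fit the soft one, squeezed, fully home in the tight cell of the wooden tray, and stand the two hard ones upright on the floor of the empty clear plastic box in front of the robot. Do not crush the blocks (no squeeze above 35 N), do not force anything down into the tray, and leave the two paint bottles and the cup alone.

Things in the scene. Friction and masses are not known exactly. Their poses are not given: they have to be found in the camera images.
- block_a: padded block, one of three that look alike: two pale wooden cheeks (50 x 8 x 45 mm high) with a grey felt middle. 50 mm along its x, 54 mm along its y over the cheeks, 46 mm high, about 0.12 kg. Origin at the centre of the underside, z up; it stands upright on the table. The cheeks are the +y and -y faces, the ones to squeeze: they slide inward on the filling
- block_b: padded block just like block_a, same size, origin and axes. Just one of the three blocks is soft; which one changes each time and has nothing to do with the names. Squeezed over the cheeks with 14 N or more, the soft one goes in about 10 mm, to about 43 mm wide, and springs back when let go
- block_c: padded block just like block_a, same size, origin and axes. The two hard blocks of the three have a solid wooden core and stay wider than 50 mm when squeezed. A squeeze of 15 to 20 N tells soft from hard; a squeeze above 35 N spoils a block
- tray: fixed low wooden display tray, 150 mm along its x, 220 mm along its y, rim 25 mm high, walls 8 mm, floor 5 mm thick. Origin at the centre of the underside, turned up to 0.3 rad. Near half (-x): the tight cell in the middle, a wider empty cell on either side; far half: a long cell with buttons. The tray stands left or right of the blocks, the plastic box on the other side
- tight_cell (a point): centre of the tight cell's floor, 5 mm above the table; axes as the tray's. Cell 58 mm long (x), 48 mm wide (y), 20 mm deep, open on top. A block goes in with its y along the cell's y, either way round: the soft one fits only while squeezed, then springs out against the walls and stays; a hard one cannot go in. Hold the block by its upper half so that the fingers stay above the walls
- plastic_box: fixed, empty, open box of clear plastic, 160 x 160 mm outside, 40 mm high, walls 4 mm, floor 4 mm thick (its top 4 mm above the table). Origin at the centre of the underside; can be turned by up to 0.3 rad. It has room for two blocks side by side
- paint_tall: bystander, leave it standing where it is: blue paint bottle, 44 mm across, 100 mm high, origin at the centre of the underside
- paint_short: bystander, leave it standing where it is: brown paint bottle, 40 mm across, 85 mm high, origin at the centre of the underside
- cup: bystander, leave it standing where it is: white cup, 68 mm across the rim, 75 mm high, origin at the centre of the underside
Mind the look-alikes: they are no part of the job. Leave any blue, green or orange look-alike of the block_b alone.

How it is judged:
At the end, for the whole second after the job is handed in: The soft block is in the tight cell, upright, within 10 mm of its centre and 0.15 rad of its sides, underside within 5 mm of the cell floor; the two hard blocks stand upright on the floor of the plastic box, not stacked; all let go and at rest ((((horizontal distance between block_a and tight_cell below 0.01 m and z of block_a in the frame of tight_cell below 0.005 m and angle between the y axis of block_a and the y axis of tight_cell, either way round below 0.15 rad and angle between block_a's own z axis and vertical below 0.12 rad and linear speed of block_a below 0.02 m/s) and (x of block_b in the frame of plastic_box between -0.074 and 0.074 m and y of block_b in the frame of plastic_box between -0.074 and 0.074 m and z of block_b in the frame of plastic_box below 0.012 m and angle between block_b's own z axis and vertical below 0.15 rad and linear speed of block_b below 0.02 m/s) and (x of block_c in the frame of plastic_box between -0.074 and 0.074 m and y of block_c in the frame of plastic_box between -0.074 and 0.074 m and z of block_c in the frame of plastic_box below 0.012 m and angle between block_c's own z axis and vertical below 0.15 rad and linear speed of block_c below 0.02 m/s)) or ((horizontal distance between block_b and tight_cell below 0.01 m and z of block_b in the frame of tight_cell below 0.005 m and angle between the y axis of block_b and the y axis of tight_cell, either way round below 0.15 rad and angle between block_b's own z axis and vertical below 0.12 rad and linear speed of block_b below 0.02 m/s) and (x of block_a in the frame of plastic_box between -0.074 and 0.074 m and y of block_a in the frame of plastic_box between -0.074 and 0.074 m and z of block_a in the frame of plastic_box below 0.012 m and angle between block_a's own z axis and vertical below 0.15 rad and linear speed of block_a below 0.02 m/s) and (x of block_c in the frame of plastic_box between -0.074 and 0.074 m and y of block_c in the frame of plastic_box between -0.074 and 0.074 m and z of block_c in the frame of plastic_box below 0.012 m and angle between block_c's own z axis and vertical below 0.15 rad and linear speed of block_c below 0.02 m/s)) or ((horizontal distance between block_c and tight_cell below 0.01 m and z of block_c in the frame of tight_cell below 0.005 m and angle between the y axis of block_c and the y axis of tight_cell, either way round below 0.15 rad and angle between block_c's own z axis and vertical below 0.12 rad and linear speed of block_c below 0.02 m/s) and (x of block_a in the frame of plastic_box between -0.074 and 0.074 m and y of block_a in the frame of plastic_box between -0.074 and 0.074 m and z of block_a in the frame of plastic_box below 0.012 m and angle between block_a's own z axis and vertical below 0.15 rad and linear speed of block_a below 0.02 m/s) and (x of block_b in the frame of plastic_box between -0.074 and 0.074 m and y of block_b in the frame of plastic_box between -0.074 and 0.074 m and z of block_b in the frame of plastic_box below 0.012 m and angle between block_b's own z axis and vertical below 0.15 rad and linear speed of block_b below 0.02 m/s)))); the robot touches nothing.
It fails at once if a block is squeezed by the fingers with more than 35 N (contact force between the fingers and block_a above 75 N or contact force between the fingers and block_b above 75 N or contact force between the fingers and block_c above 75 N).
It fails at once if a block, a finger or the arm is forced against the tray with more than 45 N (contact force between any of block_a, block_b, block_c, the arm, the fingers and tray above 45 N).
It fails at once if a bottle or the cup is shifted by more than 30 mm or knocked over (distance of any of paint_tall, paint_short, cup from where it was at the start of the episode above 0.03 m or angle between any of paint_tall, paint_short, cup's own z axis and vertical above 0.5 rad).
It also fails if it takes over 67 s, if anything falls off the work surface, if the arm or the gripper's body presses on something with over 40 N, if the wrist force passes 120 N, or if a joint passes its speed limit or range.

ROBOT

A 6-joint arm with a two-finger parallel gripper is mounted at the origin on the work surface. World frame = base frame: x ahead of the robot, y to its left, z up, the work surface at z = 0. Lengths are in m, angles in rad, forces in N, time in s.
With the tool pointing down it reaches from about 0.3 to 0.875 m from the base axis. Payload 6.4 kg.
Tool frame: the origin (TCP) lies at the very end of the fingers, on their centre line; the grasp point (between the pads) lies 19 mm behind it; z points along the fingers, y is the line along which they close (so a half turn about z gives the same grasp; the last joint's range is limited). The gripper opens to 85 mm and grips with 20 to 120 N. Pads are 22 mm wide; open, the fingers measure 114 mm over their backs; the gripper's body (76 mm by 85 mm) begins 54 mm behind the grasp point. The pads swing forward as they close: fully open they stand 13 mm farther back than shut.
Start: joints at [0.941, 0.181, 1.607, -0, 1.354, -0.206], TCP at [0.236, 0.524, 0.231] pointing down, gripper open.
Joint ranges: [-2.99, 2.99], [-0.89, 2.07], [0.3, 2.58], [-1.14, 4.28], [0, 2.63], [-3.12, 3.12]. Speed limits (rad/s): [2.57, 2.57, 3.01, 3.14, 3.14, 3.14].

INTERFACE

Orientations are given as a unit quaternion [w, x, y, z].
In Python, from bench import ctrl gives the robot as it stands.
- The arm moves only by the tool jog_arm, never from a script. Its argument "series" is a list that holds one entry, the list of rows, each a list of 7 numbers: the shift along the tool's x, y, z in mm, then the turn, a rotation vector about the tool's x, y, z in rad, then the finger opening in mm, from 0 to 85.4. In form: [[[tx, ty, tz, rx, ry, rz, gripper], ...]]. A call has exactly 10 rows; each row shifts and turns the commanded pose from where the row before left it, along the tool's axes as they then stand; what a row does not reach is not made up. A row lasts 1/10 s, in which the tool goes at most 50 mm and 8.59 degrees, less where a joint would pass 70% of its speed; a pose out of reach is approached as far as the arm can. A call with a gripper value outside its range is refused whole. The fingers move at their own pace and stop on an object; the grip force is fixed at half the most. Time passes only in rows, so rows that do not move let the fingers close, or fill a call up. It gives the time, the measured TCP pose, the force, the opening and the grip force at its end, in the units of the state.
- ctrl.get_obs(): the state, without advancing time (a new reading comes with each control period).
- ctrl.camera(name): name is "scene" or "top" or "wrist"; returns a dict with "frame" (420x560x3 uint8, blue, green, red), "z_map" (420x560 float32, m along the optical axis (not along the pixel's ray), 0 where there is no reading), "fx", "fy", "cx", "cy" (pixels), "k1" (the pictures are not rectified: a ray, as slopes to the right and down, at radius r is drawn at 1 + k1 r^2 times it, then the intrinsics apply), "xyz" and "rotation" of the camera in the world. Camera axes: x right, y down, z forward; pixel columns grow to the right and rows downward; lengths in m; the calibration is good to about 2 mm. A picture is of the moment at which its call begins.
- ctrl.hand_in(): hands the job in; it is judged then, once.
The state is a dict: "time_s": time; "q": joint angles; "dq": joint speeds; "joint_efforts": joint torques, N m; "eef_pos": TCP position; "eef_rot": TCP orientation; "wrist_force": force on the tool from outside, world axes, zero at the start; "torque": the same for the moment, N m; "opening": opening from 0.0 (shut) to 1.0 (fully open); "grasp_force": force on a finger pad.
Only numpy, scipy, OpenCV 4.12 (cv2) and the standard library are available. Lean on these libraries where they do the work, as an engineer would, in place of code of your own. Each camera call takes 0.05 s, during which the arm holds its last target. There are 200 camera calls.

## Working session

There is one attempt and no reset: what is moved stays moved. The work goes in short steps, Python scripts to look and compute and a tool call to move; the robot and the scene stay as the last step left them, time stands still between calls to the robot, and variables do not carry over. Pictures are saved under pics/ and viewed, at most 10 in all, crops included, and the job is handed in when it is done.

Besides the shell and the picture viewer there is one more tool, called after "Request:" by a JSON object that holds its "name" and its "arguments", one argument or row to a line. jog_arm: Moves the arm, as the interface text tells. Its arguments: {"type":"object","properties":{"series":{"type":"array"}},"required":["series"]}

```bash
mkdir -p pics; ls; python3 - <<'E'
from bench import ctrl
import cv2,numpy as np,pickle
o=ctrl.get_obs();print(o)
for n in("top","scene"):
    c=ctrl.camera(n);pickle.dump(c,open(f"{n}.pkl","wb"))
    print(n,{k:v for k,v in c.items() if k not in("frame","z_map")})
    cv2.imwrite(f"pics/{n}0.png",c["frame"])
E
```

```text
pics
{'time_s': 0.0, 'q': array([ 9.40687344e-01,  1.81533378e-01,  1.60797423e+00, -2.43532147e-05,
        1.35380913e+00, -2.06282599e-01]), 'dq': array([-2.09354828e-04, -5.66768497e-05,  3.91551051e-04,  8.26341629e-05,
        4.60565825e-04,  5.44571624e-04]), 'joint_efforts': array([ 8.05227337e-04, -4.44861460e+01, -3.51347208e+01, -2.30148562e-04,
        8.77984450e-03,  1.03542578e-05]), 'eef_pos': array([0.23612677, 0.52368804, 0.23040479]), 'eef_rot': array([-3.39220966e-04,  2.10328027e-01,  9.77630491e-01, -7.92580543e-04]), 'wrist_force': array([-0.4876936 ,  0.13205746, -0.472987  ]), 'torque': array([-0.00460186, -0.04608751, -0.02686527]), 'grasp_force': 0.0, 'opening': 1.001186659336015}
top {'fx': 481.1198671540993, 'fy': 481.1198671540993, 'cx': 280.36109583734657, 'cy': 213.0004078911912, 'k1': -0.1351767914189031, 'xyz': array([ 0.49212443, -0.0256761 ,  0.99133541]), 'rotation': array([-0.0353409 ,  0.71571598, -0.69688185,  0.02928036])}
scene {'fx': 398.2351785628555, 'fy': 398.2351785628555, 'cx': 289.72339450863393, 'cy': 217.5425844818308, 'k1': -0.0570865499031513, 'xyz': array([0.93204419, 0.10859943, 0.68601535]), 'rotation': array([-0.15293861,  0.51376516,  0.81166542, -0.23206548])}
```

View pics/top0.png

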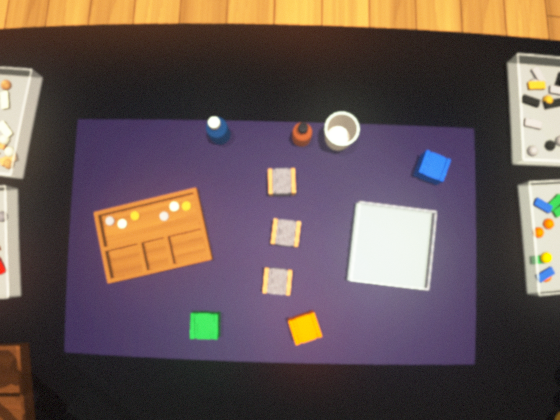

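View pics/scene0.png

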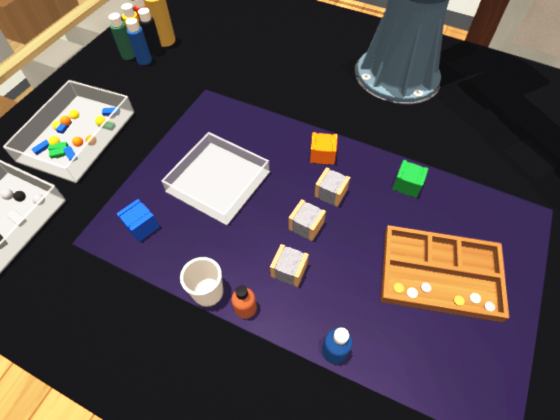

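The top view shows the three blocks at about (282,181), (286,232) and (277,281), with cheeks left and right. The tray is at (152,235) with the tight cell near (157,253), and the box is at (393,246). The bottles are at (217,130) and (302,133), the cup at (341,131). Next I measure these by back-projection.

```bash
cat > h.py <<'E'
import cv2,numpy as np
from scipy.spatial.transform import Rotation as R
def rot(q): return R.from_quat([q[1],q[2],q[3],q[0]])
def world(c):
    "world xyz of each pixel by z_map (HxWx3, nan where no reading)"
    h,w=c["z_map"].shape;u,v=np.meshgrid(np.arange(w,dtype=float),np.arange(h,dtype=float))
    P=rays(c,np.stack([u,v],-1).reshape(-1,2)).reshape(h,w,3)*np.where(c["z_map"]>0,c["z_map"],np.nan)[...,None]
    return rot(c["rotation"]).apply(P.reshape(-1,3)).reshape(h,w,3)+c["xyz"]
def rays(c,uv):
    K=np.array([[c["fx"],0,c["cx"]],[0,c["fy"],c["cy"]],[0,0,1]])
    p=cv2.undistortPointsIter(np.asarray(uv,float).reshape(-1,1,2),K,np.array([c["k1"],0,0,0,0.]),None,None,(3,100,1e-10)).reshape(-1,2)
    return np.c_[p,np.ones(len(p))]
def onplane(c,uv,z):
    d=rot(c["rotation"]).apply(rays(c,uv));return c["xyz"]+d*((z-c["xyz"][2])/d[:,2])[:,None]
def rect(c,mask,z):
    "minAreaRect of the largest blob of mask, its pixels laid on plane z"
    n,l,s,_=cv2.connectedComponentsWithStats(mask.astype(np.uint8))
    i=1+np.argmax(s[1:,4]);v,u=np.nonzero(l==i)
    p=onplane(c,np.c_[u,v],z)[:,:2]
    return cv2.minAreaRect((p*1000).astype(np.float32)),len(v)
E
python3 - <<'E'
from h import *;import pickle
c=pickle.load(open("top.pkl","rb"));W=world(c);f=c["frame"]
for uv in [(120,350),(240,300),(440,300),(330,180)]: print("table",uv,W[uv[1],uv[0]].round(4))
z=W[...,2]
def win(u,v,r):
    m=np.zeros(z.shape,bool);m[v-r:v+r,u-r:u+r]=1;return m
hsv=cv2.cvtColor(f,cv2.COLOR_BGR2HSV)
for n,(u,v) in dict(far=(282,181),mid=(286,232),near=(277,281)).items():
    m=win(u,v,24)&(z>.036)
    print(n,W[v,u].round(4),rect(c,m,.046))
    ch=win(u,v,24)&(hsv[...,1]>90)&(hsv[...,2]>110)&(hsv[...,0]<30)
    k,l,s,ce=cv2.connectedComponentsWithStats(ch.astype(np.uint8));i=np.argsort(-s[1:,4])[:2]+1
    q=onplane(c,ce[i],.045)[:,:2];print("  cheeks",q.round(4).tolist(),s[i,4],q.mean(0).round(4))
print("tray z",W[235,152],W[258,156]); print(rect(c,win(152,235,64)&(z>.017)&(z<.035),.025))
print("box z",W[246,393],W[204,393],W[246,352]); print(rect(c,win(393,246,56)&(z>.02)&(z<.06),.04))
m=win(393,246,56)&(f.min(2)>90);print("box by colour",rect(c,m,.04),m.sum())
for uv in [(214,123),(302,126),(343,120)]: print("bystander",W[uv[1],uv[0]].round(3))
p=cv2.resize(f[180:290,85:225],None,fx=5.6,fy=5.4,interpolation=cv2.INTER_CUBIC);cv2.imwrite("pics/tray.png",p)
E
```

```text
table (120, 350) [0.2891 0.3083 0.003 ]
table (240, 300) [0.4022 0.0615 0.0036]
table (440, 300) [ 0.4108 -0.351   0.0012]
table (330, 180) [ 6.546e-01 -1.175e-01  5.000e-04]
far [ 0.6434 -0.0179  0.0408] (((641.70166015625, -16.964244842529297), (50.30884552001953, 53.665889739990234), 1.711671233177185), 676)
  cheeks [[0.6439, -0.0399], [0.6417, 0.007]] [128 121] [ 0.6428 -0.0164]
mid [ 0.5417 -0.0285  0.0419] (((541.8309936523438, -27.570175170898438), (53.813602447509766, 49.7244987487793), 84.66621398925781), 673)
  cheeks [[0.5434, -0.0035], [0.5384, -0.0507]] [123 120] [ 0.5409 -0.0271]
near [ 0.445  -0.0134  0.0434] (((445.6863098144531, -13.541173934936523), (54.0066032409668, 50.440853118896484), 86.70742797851562), 710)
  cheeks [[0.4462, 0.0105], [0.4438, -0.0368]] [128 124] [ 0.445  -0.0132]
tray z [0.52958704 0.24902519 0.00508622] [0.48230538 0.23864933 0.00406675]
(((528.225830078125, 244.60964965820312), (150.21389770507812, 220.54148864746094), 14.974620819091797), 2203)
box z [ 0.52043792 -0.25058989  0.00104221] [ 6.07851614e-01 -2.50099245e-01  4.67237360e-04] [ 0.51808819 -0.16332011  0.01491029]
(((519.995361328125, -242.155029296875), (162.70114135742188, 159.53514099121094), 84.42365264892578), 995)
box by colour (((521.2020263671875, -242.00904846191406), (221.32992553710938, 224.1887664794922), 0.9609537124633789), 11309) 11355
bystander [0.744 0.115 0.097]
bystander [ 0.746 -0.054  0.082]
bystander [ 0.773 -0.139  0.039]
```

View pics/tray.png

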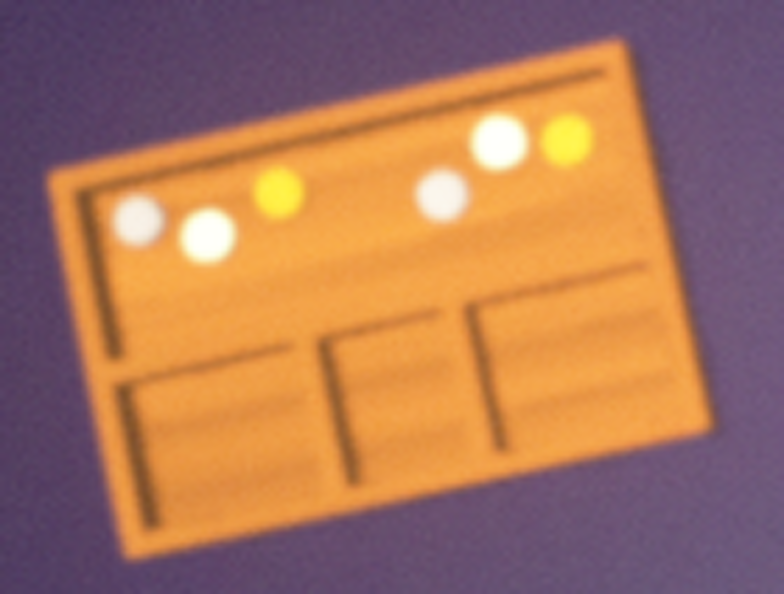

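The tray yaw is about +15° and its centre is (528, 245). That puts the tight cell at about (491.5, 234.8). All sizes agree with the specification. Next is a small helper that works out rows.

```bash
cat > plan.py <<'E'
import sys,numpy as np
from bench import ctrl
from h import rot,R
# usage: plan.py x y z(mm) psi(deg) nrows nturn : rows in tool axes from the measured pose
x,y,z,psi,n,k=map(float,sys.argv[1:7]);n=int(n);k=int(k)
o=ctrl.get_obs();Q=rot(o["eef_rot"]).as_matrix();p=np.array(o["eef_pos"])*1000
a=np.degrees(np.arctan2(-Q[0,1],Q[1,1]));t=np.radians(psi)
T=np.array([[-np.cos(t),-np.sin(t),0],[-np.sin(t),np.cos(t),0],[0,0,-1]])
rv=R.from_matrix(Q.T@T).as_rotvec();d=(np.array([x,y,z])-p)/n
print("t",round(o["time_s"],2),"tcp",p.round(1),"psi",round(a,2),"open",round(o["opening"],3),"F",np.round(o["wrist_force"],1),"total rv",rv.round(3))
for i in range(n):
    w=rv/k if i<k else rv*0
    print(np.r_[(Q.T@d).round(1),w.round(3)].tolist())
    Q=Q@R.from_rotvec(w).as_matrix()
E
python3 plan.py 445.7 -13.5 100 -3.1 13 4
```

```text
t 0.1 tcp [236.1 523.7 230.5] psi -24.28 open 1.0 F [0.6 1.2 0.8] total rv [-0.001 -0.001 -0.37 ]
[-31.7, -31.0, 10.1, -0.0, -0.0, -0.092]
[-28.7, -33.8, 10.1, -0.0, -0.0, -0.092]
[-25.4, -36.3, 10.1, -0.0, -0.0, -0.092]
[-22.0, -38.5, 10.0, -0.0, -0.0, -0.092]
[-18.3, -40.4, 10.0, -0.0, -0.0, -0.0]
[-18.3, -40.4, 10.0, -0.0, -0.0, -0.0]
[-18.3, -40.4, 10.0, -0.0, -0.0, -0.0]
[-18.3, -40.4, 10.0, -0.0, -0.0, -0.0]
[-18.3, -40.4, 10.0, -0.0, -0.0, -0.0]
[-18.3, -40.4, 10.0, -0.0, -0.0, -0.0]
[-18.3, -40.4, 10.0, -0.0, -0.0, -0.0]
[-18.3, -40.4, 10.0, -0.0, -0.0, -0.0]
[-18.3, -40.4, 10.0, -0.0, -0.0, -0.0]
```

Request:
{"name": "jog_arm", "arguments": {
  "series": [
    [[-31.7,-31,10,0,0,-0.092,85],[-28.7,-33.8,10,0,0,-0.092,85],[-25.4,-36.3,10,0,0,-0.092,85],[-22,-38.5,10,0,0,-0.092,85],[-18.3,-40.4,10,0,0,0,85],[-18.3,-40.4,10,0,0,0,85],[-18.3,-40.4,10,0,0,0,85],[-18.3,-40.4,10,0,0,0,85],[-18.3,-40.4,10,0,0,0,85],[-18.3,-40.4,10,0,0,0,85]]
  ]
}}

```text
time_s: 1.1
eef_pos: [0.3971, 0.1091, 0.1309]
eef_rot: [0.0, 0.028, 1.0, 0.0]
wrist_force: [0.8, 0.2, 0.8]
opening: 0.994
grasp_force: 0.0
```

Request:
{"name": "jog_arm", "arguments": {
  "series": [
    [[-18.3,-40.4,10,0,0,0,80],[-18.3,-40.4,10,0,0,0,76],[-18.3,-40.4,10,0,0,0,72],[0,0,0,0,0,0,70],[0,0,0,0,0,0,70],[0,0,0,0,0,0,70],[0,0,0,0,0,0,70],[0,0,0,0,0,0,70],[0,0,0,0,0,0,70],[0,0,0,0,0,0,70]]
  ]
}}

```text
time_s: 2.1
eef_pos: [0.4451, -0.0128, 0.1015]
eef_rot: [0.0, 0.027, 1.0, -0.0]
wrist_force: [0.2, -0.4, 0.2]
opening: 0.818
grasp_force: 0.0
```

```bash
python3 plan.py 445.7 -13.5 25 -3.1 3 1; python3 - <<'E'
from h import *;from bench import ctrl
c=ctrl.camera("wrist");cv2.imwrite("pics/w1.png",c["frame"]);print(c["xyz"],c["rotation"],c["fx"])
E
```

```text
t 2.1 tcp [445.1 -12.8 101.5] psi -3.14 open 0.818 F [ 0.2 -0.4  0.2] total rv [-0.     0.    -0.001]
[-0.2, -0.2, 25.5, -0.0, 0.0, -0.001]
[-0.2, -0.2, 25.5, -0.0, 0.0, -0.0]
[-0.2, -0.2, 25.5, -0.0, 0.0, -0.0]
[ 0.37378483 -0.00869169  0.24428119] [0.10445389 0.71899441 0.67993218 0.0991396 ] 319.1440893818205
```

View pics/w1.png

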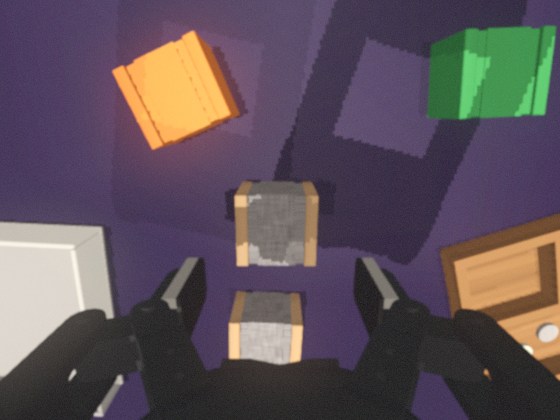

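The wrist view shows the near block at (277,225), midway between the open fingers at x ≈ 205 and 355. Descend and begin the squeeze.

Request:
{"name": "jog_arm", "arguments": {
  "series": [
    [[0,0,30,0,0,0,70],[0,0,30,0,0,0,68],[0,0,16.5,0,0,0,64],[0,0,0,0,0,0,60],[0,0,0,0,0,0,57],[0,0,0,0,0,0,55],[0,0,0,0,0,0,54],[0,0,0,0,0,0,53],[0,0,0,0,0,0,52.5],[0,0,0,0,0,0,52]]
  ]
}}

```text
time_s: 3.15
eef_pos: [0.4461, -0.0136, 0.0262]
eef_rot: [0.001, 0.028, 1.0, -0.0]
wrist_force: [-3.0, 0.4, 10.4]
opening: 0.612
grasp_force: 26.5
```

At 26.5 N it stays 52.3 mm wide, so the near block is hard. Lift it and carry it to the box.

Request:
{"name": "jog_arm", "arguments": {
  "series": [
    [[0,0,0,0,0,0,52],[0,0,-10,0,0,0,52],[0,0,-25,0,0,0,52],[0,0,-30,0,0,0,52],[0,0,-15,0,0,0,52],[0,0,0,0,0,0,52],[0,0,0,0,0,0,52],[0,0,0,0,0,0,52],[0,0,0,0,0,0,52],[0,0,0,0,0,0,52]]
  ]
}}

```text
time_s: 4.15
eef_pos: [0.4444, -0.0131, 0.1039]
eef_rot: [-0.001, 0.028, 1.0, 0.0]
wrist_force: [-0.1, 0.2, -0.9]
opening: 0.61
grasp_force: 26.4
```

```bash
python3 - <<'E'
from h import *
t=np.radians(-5.6);X=np.array([np.cos(t),np.sin(t)]);c=np.array([520,-242.])
print("near slot",c-36*X,"far slot",c+36*X)
E
python3 plan.py 484.2 -238.5 105 -5.6 7 1
```

```text
near slot [ 484.1718136  -238.48701561] far slot [ 555.8281864  -245.51298439]
t 4.15 tcp [444.4 -13.1 103.9] psi -3.2 open 0.61 F [-0.1  0.2 -0.9] total rv [ 0.    -0.002  0.042]
[-7.5, -31.8, -0.2, 0.0, -0.002, 0.042]
[-8.8, -31.5, -0.2, 0.0, -0.0, 0.0]
[-8.8, -31.5, -0.2, 0.0, -0.0, 0.0]
[-8.8, -31.5, -0.2, 0.0, -0.0, 0.0]
[-8.8, -31.5, -0.2, 0.0, -0.0, 0.0]
[-8.8, -31.5, -0.2, 0.0, -0.0, 0.0]
[-8.8, -31.5, -0.2, 0.0, -0.0, 0.0]
```

Request:
{"name": "jog_arm", "arguments": {
  "series": [
    [[-7.5,-31.8,0,0,0,0.042,52],[-8.8,-31.5,0,0,0,0,52],[-8.8,-31.5,0,0,0,0,52],[-8.8,-31.5,0,0,0,0,52],[-8.8,-31.5,0,0,0,0,52],[-8.8,-31.5,0,0,0,0,52],[-8.8,-31.5,0,0,0,0,52],[0,0,0,0,0,0,52],[0,0,20,0,0,0,52],[0,0,20,0,0,0,52]]
  ]
}}

```text
time_s: 5.15
eef_pos: [0.4849, -0.2386, 0.0642]
eef_rot: [0.0, 0.049, 0.999, -0.0]
wrist_force: [0.7, 0.3, -1.4]
opening: 0.614
grasp_force: 26.4
```

```bash
python3 plan.py 484.2 -238.5 31 -5.6 2 1
```

```text
t 5.15 tcp [ 484.9 -238.6   64.2] psi -5.63 open 0.614 F [ 0.7  0.3 -1.4] total rv [ 0.     0.    -0.001]
[0.3, 0.0, 16.6, 0.0, 0.0, -0.001]
[0.3, 0.0, 16.6, 0.0, 0.0, -0.0]
```

Request:
{"name": "jog_arm", "arguments": {
  "series": [
    [[0,0,15,0,0,0,52],[0,0,13,0,0,0,52],[0,0,4,0,0,0,52],[0,0,1,0,0,0,52],[0,0,0,0,0,0,52],[0,0,0,0,0,0,58],[0,0,0,0,0,0,64],[0,0,0,0,0,0,70],[0,0,-5,0,0,0,70],[0,0,-20,0,0,0,70]]
  ]
}}

```text
time_s: 6.15
eef_pos: [0.4835, -0.2377, 0.0556]
eef_rot: [-0.002, 0.049, 0.999, 0.001]
wrist_force: [-0.1, 0.7, 0.1]
opening: 0.825
grasp_force: 0.0
```

Request:
{"name": "jog_arm", "arguments": {
  "series": [
    [[0,0,-40,0,0,0,70],[0,0,-10,0,0,0,70],[0,35,0,0,0,0,70],[0,40,0,0,0,0,70],[0,40,0,0,0,0,70],[0,40,0,0,0,0,70],[0,40,0,0,0,0,70],[0,15,0,0,0,0,70],[0,0,0,0,0,0,70],[0,0,0,0,0,0,70]]
  ]
}}

```text
time_s: 7.15
eef_pos: [0.5055, -0.0302, 0.1069]
eef_rot: [0.0, 0.048, 0.999, -0.0]
wrist_force: [0.8, -0.2, 0.4]
opening: 0.819
grasp_force: 0.0
```

```bash
python3 plan.py 541.8 -27.5 100 -5.6 4 1;python3 - <<'E'
from h import *;from bench import ctrl
c=ctrl.camera("top");f=c["frame"];W=world(c);z=W[...,2]
cv2.imwrite("pics/t2.png",cv2.resize(f[150:320,200:460],None,fx=3,fy=3))
def win(x,y,r): return (abs(W[...,0]-x)<r)&(abs(W[...,1]-y)<r)
print(rect(c,win(.484,-.2385,.04)&(z>.042),.050))
hsv=cv2.cvtColor(f,cv2.COLOR_BGR2HSV)
ch=win(.484,-.2385,.04)&(hsv[...,1]>90)&(hsv[...,2]>110)&(hsv[...,0]<30)
k,l,s,ce=cv2.connectedComponentsWithStats(ch.astype(np.uint8));i=np.argsort(-s[1:,4])[:2]+1
q=onplane(c,ce[i],.049)[:,:2];print("  cheeks",q.round(4).tolist(),s[i,4],q.mean(0).round(4))
E
```

```text
t 7.15 tcp [505.5 -30.2 106.9] psi -5.55 open 0.819 F [ 0.8 -0.2  0.4] total rv [-0.001  0.     0.001]
[-9.0, 1.5, 1.7, -0.001, 0.0, 0.001]
[-9.0, 1.6, 1.7, -0.0, 0.0, 0.0]
[-9.0, 1.6, 1.7, -0.0, 0.0, 0.0]
[-9.0, 1.6, 1.7, -0.0, 0.0, 0.0]
(((484.96209716796875, -236.1939697265625), (56.55366134643555, 50.090538024902344), 84.62482452392578), 704)
  cheeks [[0.4863, -0.2111], [0.4824, -0.2583]] [120  67] [ 0.4843 -0.2347]
```

View pics/t2.png

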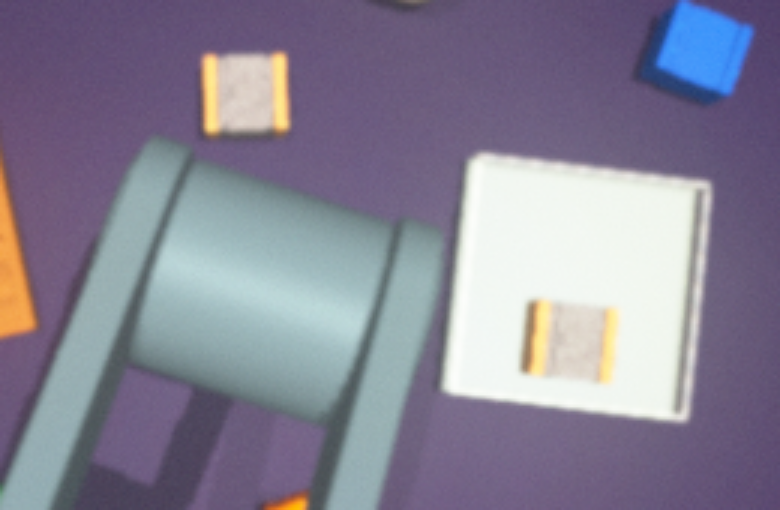

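The crop shows the first block standing upright in the box at (574,340). It measures within about 1 mm of where it was released, so the top camera can be trusted. Next is the middle block.

Request:
{"name": "jog_arm", "arguments": {
  "series": [
    [[-15,2,0,0,0,0,70],[-15,2,0,0,0,0,70],[-6,2.2,7,0,0,0,70],[0,0,0,0,0,0,70],[0,0,30,0,0,0,70],[0,0,30,0,0,0,68],[0,0,15,0,0,0,64],[0,0,0,0,0,0,60],[0,0,0,0,0,0,57],[0,0,0,0,0,0,55]]
  ]
}}

```text
time_s: 8.2
eef_pos: [0.5429, -0.0275, 0.0262]
eef_rot: [0.001, 0.049, 0.999, -0.0]
wrist_force: [0.1, -0.3, -0.2]
opening: 0.643
grasp_force: 0.1
```

Request:
{"name": "jog_arm", "arguments": {
  "series": [
    [[0,0,0,0,0,0,54],[0,0,0,0,0,0,53],[0,0,0,0,0,0,52.5],[0,0,0,0,0,0,52],[0,0,0,0,0,0,52],[0,0,0,0,0,0,52],[0,0,0,0,0,0,52],[0,0,0,0,0,0,52],[0,0,0,0,0,0,52],[0,0,0,0,0,0,52]]
  ]
}}

```text
time_s: 9.2
eef_pos: [0.542, -0.0271, 0.0249]
eef_rot: [0.0, 0.049, 0.999, -0.0]
wrist_force: [1.7, -2.5, 4.2]
opening: 0.608
grasp_force: 3.2
```

At 52 mm the force is only 3.2 N, so the middle block is the soft one. Squeeze it on to about 43 mm.

Request:
{"name": "jog_arm", "arguments": {
  "series": [
    [[0,0,0,0,0,0,50.5],[0,0,0,0,0,0,49],[0,0,0,0,0,0,47.5],[0,0,0,0,0,0,46],[0,0,0,0,0,0,45],[0,0,0,0,0,0,44],[0,0,0,0,0,0,43.5],[0,0,0,0,0,0,43],[0,0,0,0,0,0,43],[0,0,0,0,0,0,43]]
  ]
}}

```text
time_s: 10.2
eef_pos: [0.542, -0.0273, 0.0258]
eef_rot: [0.0, 0.049, 0.999, -0.0]
wrist_force: [-2.1, -2.6, 13.0]
opening: 0.511
grasp_force: 14.3
```

Request:
{"name": "jog_arm", "arguments": {
  "series": [
    [[0,0,0,0,0,0,42.6],[0,0,0,0,0,0,42.6],[0,0,0,0,0,0,42.6],[0,0,-8,0,0,0,42.6],[0,0,-20,0,0,0,42.6],[0,0,-25,0,0,0,42.6],[0,0,-10,0,0,0,42.6],[0,0,0,0,0,0,42.6],[0,0,0,0,0,0,42.6],[0,0,0,0,0,0,42.6]]
  ]
}}

```text
time_s: 11.2
eef_pos: [0.5406, -0.0267, 0.0863]
eef_rot: [-0.001, 0.049, 0.999, 0.0]
wrist_force: [-0.2, -0.2, -1.8]
opening: 0.503
grasp_force: 15.2
```

```bash
python3 plan.py 491.5 234.8 88 15 10 6; python3 - <<'E'
from h import *;import pickle
# refine the cell: dark-edge check by projecting depth floor points inside the tight cell
c=pickle.load(open("top.pkl","rb"));W=world(c)
t=np.radians(15);Rm=np.array([[np.cos(t),-np.sin(t)],[np.sin(t),np.cos(t)]])
def pix(P):
    K=np.array([[c["fx"],0,c["cx"]],[0,c["fy"],c["cy"]],[0,0,1]]);Ri=rot(c["rotation"]).inv()
    return cv2.projectPoints(Ri.apply(P-c["xyz"]),np.zeros(3),np.zeros(3),K,np.array([c["k1"],0,0,0,0.]))[0].reshape(-1,2)
f=cv2.resize(c["frame"][180:290,85:225],None,fx=5.6,fy=5.4,interpolation=cv2.INTER_CUBIC)
ctr=np.array([.5282,.2446])
def draw(xs,ys,z,col):
    q=np.array([[xs[0],ys[0]],[xs[0],ys[1]],[xs[1],ys[1]],[xs[1],ys[0]]])
    p=np.c_[q@Rm.T+ctr,np.full(4,z)];uv=(pix(p)-[85,180]+.5)*[5.6,5.4]-.5
    cv2.polylines(f,[uv.round().astype(np.int32)],True,col,1)
draw((-.075,.075),(-.11,.11),.025,(255,0,0));draw((-.067,-.009),(-.024,.024),.025,(0,255,0));draw((-.067,-.009),(-.024,.024),.005,(255,0,255))
cv2.imwrite("pics/cell.png",f)
E
```

```text
t 11.2 tcp [540.6 -26.7  86.3] psi -5.6 open 0.503 F [-0.2 -0.2 -1.8] total rv [ 0.001 -0.003 -0.36 ]
[7.4, 25.5, -0.1, 0.0, -0.0, -0.06]
[5.9, 25.9, -0.1, 0.0, -0.0, -0.06]
[4.3, 26.2, -0.2, 0.0, -0.0, -0.06]
[2.7, 26.5, -0.2, 0.0, -0.0, -0.06]
[1.2, 26.6, -0.2, 0.0, -0.0, -0.06]
[-0.4, 26.6, -0.2, 0.0, -0.0, -0.06]
[-2.0, 26.5, -0.2, 0.0, -0.0, -0.0]
[-2.0, 26.5, -0.2, 0.0, -0.0, -0.0]
[-2.0, 26.5, -0.2, 0.0, -0.0, -0.0]
[-2.0, 26.5, -0.2, 0.0, -0.0, -0.0]
```

View pics/cell.png

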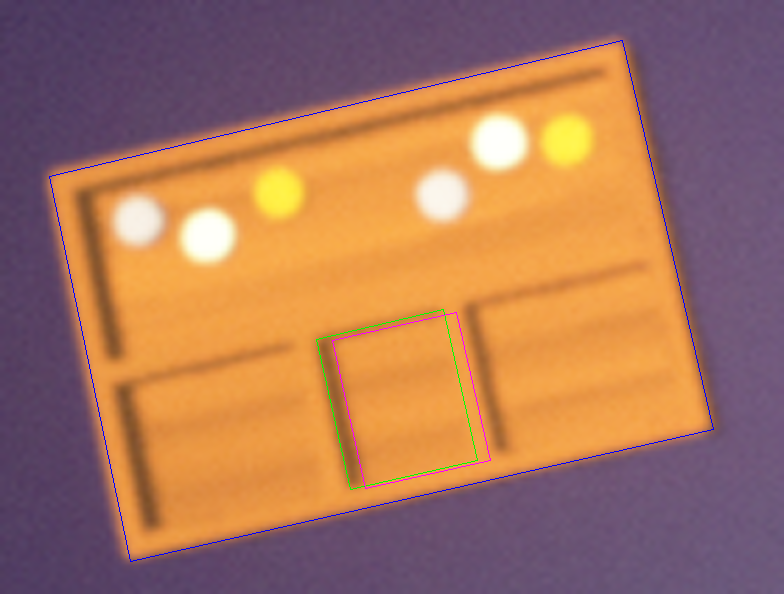

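The overlay matches the tray outline and the tight cell's walls: green rim (316–477, 309–489). Carry the block there.

Request:
{"name": "jog_arm", "arguments": {
  "series": [
    [[7.4,25.5,0,0,0,-0.06,42.6],[5.9,25.9,0,0,0,-0.06,42.6],[4.3,26.2,0,0,0,-0.06,42.6],[2.7,26.5,0,0,0,-0.06,42.6],[1.2,26.6,0,0,0,-0.06,42.6],[-0.4,26.6,0,0,0,-0.06,42.6],[-2,26.5,0,0,0,0,42.6],[-2,26.5,0,0,0,0,42.6],[-2,26.5,0,0,0,0,42.6],[-2,26.5,0,0,0,0,42.6]]
  ]
}}

```text
time_s: 12.2
eef_pos: [0.4914, 0.235, 0.0865]
eef_rot: [-0.001, -0.131, 0.991, -0.0]
wrist_force: [0.5, -0.2, -0.9]
opening: 0.503
grasp_force: 15.2
```

Request:
{"name": "jog_arm", "arguments": {
  "series": [
    [[0,0,0,0,0,0,42.6],[0,0,0,0,0,0,42.6],[0,0,0,0,0,0,42.6],[0,0,0,0,0,0,42.6],[0,0,10,0,0,0,42.6],[0,0,10,0,0,0,42.6],[0,0,5,0,0,0,42.6],[0,0,0,0,0,0,42.6],[0,0,0,0,0,0,42.6],[0,0,0,0,0,0,42.6]]
  ]
}}

```text
time_s: 13.2
eef_pos: [0.4929, 0.2343, 0.063]
eef_rot: [0.0, -0.131, 0.991, 0.0]
wrist_force: [0.4, -1.2, -0.2]
opening: 0.499
grasp_force: 15.2
```

```bash
python3 plan.py 491.5 234.8 55 15 1 1; python3 - <<'E'
from h import *;from bench import ctrl
c=ctrl.camera("wrist");cv2.imwrite("pics/w3.png",c["frame"])
E
```

```text
t 13.2 tcp [492.9 234.3  63. ] psi 15.03 open 0.499 F [ 0.4 -1.2 -0.2] total rv [0.    0.001 0.   ]
[1.2, 0.8, 8.0, 0.0, 0.001, 0.0]
```

View pics/w3.png

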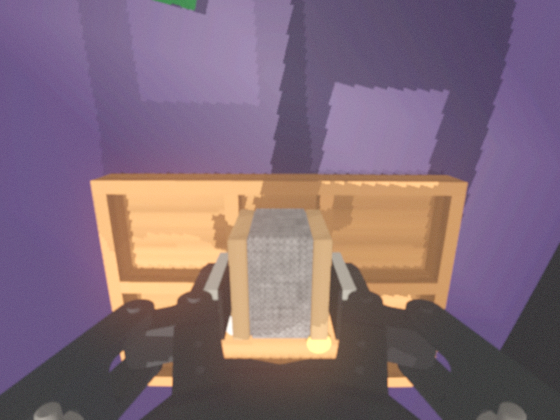

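The wrist view shows the held block (230–329) centred over the tight cell, whose walls are at 239 and 321. Lower it gently, watching the force.

Request:
{"name": "jog_arm", "arguments": {
  "series": [
    [[0,0,4,0,0,0,42.6],[0,0,4,0,0,0,42.6],[0,0,2,0,0,0,42.6],[0,0,1,0,0,0,42.6],[0,0,1,0,0,0,42.6],[0,0,1,0,0,0,42.6],[0,0,1,0,0,0,42.6],[0,0,1,0,0,0,42.6],[0,0,0,0,0,0,42.6],[0,0,0,0,0,0,42.6]]
  ]
}}

```text
time_s: 14.25
eef_pos: [0.4926, 0.2342, 0.0478]
eef_rot: [-0.0, -0.131, 0.991, 0.0]
wrist_force: [0.2, 0.6, -1.5]
opening: 0.503
grasp_force: 15.2
```

Request:
{"name": "jog_arm", "arguments": {
  "series": [
    [[0,0,1,0,0,0,42.6],[0,0,1,0,0,0,42.6],[0,0,1.5,0,0,0,42.6],[0,0,1.5,0,0,0,42.6],[0,0,1.5,0,0,0,42.6],[0,0,1.5,0,0,0,42.6],[0,0,1.5,0,0,0,42.6],[0,0,1.5,0,0,0,42.6],[0,0,0,0,0,0,42.6],[0,0,0,0,0,0,42.6]]
  ]
}}

```text
time_s: 15.25
eef_pos: [0.4925, 0.2342, 0.0367]
eef_rot: [-0.0, -0.131, 0.991, -0.0]
wrist_force: [0.0, -0.1, -1.1]
opening: 0.499
grasp_force: 15.2
```

Request:
{"name": "jog_arm", "arguments": {
  "series": [
    [[0,0,1,0,0,0,42.6],[0,0,1,0,0,0,42.6],[0,0,1,0,0,0,42.6],[0,0,1,0,0,0,42.6],[0,0,0.5,0,0,0,42.6],[0,0,0.5,0,0,0,42.6],[0,0,0.5,0,0,0,42.6],[0,0,0,0,0,0,42.6],[0,0,0,0,0,0,42.6],[0,0,0,0,0,0,42.6]]
  ]
}}

```text
time_s: 16.25
eef_pos: [0.4926, 0.2342, 0.0313]
eef_rot: [0.0, -0.131, 0.991, 0.0]
wrist_force: [0.2, 0.4, -1.1]
opening: 0.505
grasp_force: 15.2
```

Request:
{"name": "jog_arm", "arguments": {
  "series": [
    [[0,0,0.4,0,0,0,42.6],[0,0,0.4,0,0,0,42.6],[0,0,0.4,0,0,0,42.6],[0,0,0,0,0,0,42.6],[0,0,0,0,0,0,42.6],[0,0,0,0,0,0,42.6],[0,0,0,0,0,0,42.6],[0,0,0,0,0,0,42.6],[0,0,0,0,0,0,42.6],[0,0,0,0,0,0,42.6]]
  ]
}}

```text
time_s: 17.25
eef_pos: [0.4927, 0.2342, 0.0309]
eef_rot: [0.0, -0.131, 0.991, -0.0]
wrist_force: [-2.5, -1.1, 6.5]
opening: 0.502
grasp_force: 15.6
```

It touches the floor at z = 30.9, with 6.5 N on the wrist. Let go and rise.

Request:
{"name": "jog_arm", "arguments": {
  "series": [
    [[0,0,0,0,0,0,45],[0,0,0,0,0,0,48],[0,0,0,0,0,0,52],[0,0,0,0,0,0,57],[0,0,0,0,0,0,62],[0,0,0,0,0,0,67],[0,0,0,0,0,0,70],[0,0,-5,0,0,0,70],[0,0,-25,0,0,0,70],[0,0,-40,0,0,0,70]]
  ]
}}

```text
time_s: 18.25
eef_pos: [0.4904, 0.2336, 0.0987]
eef_rot: [-0.003, -0.131, 0.991, -0.0]
wrist_force: [1.1, 0.5, -0.5]
opening: 0.816
grasp_force: 0.0
```

```bash
python3 plan.py 642 -16.8 104 2 10 3
```

```text
t 18.25 tcp [490.4 233.6  98.7] psi 15.02 open 0.816 F [ 1.1  0.5 -0.5] total rv [-0.    -0.006  0.227]
[-8.2, -28.1, -0.6, -0.0, -0.002, 0.076]
[-10.3, -27.4, -0.6, -0.0, -0.002, 0.076]
[-12.3, -26.6, -0.6, -0.0, -0.002, 0.076]
[-14.3, -25.6, -0.5, -0.0, -0.0, 0.0]
[-14.3, -25.6, -0.5, -0.0, -0.0, 0.0]
[-14.3, -25.6, -0.5, -0.0, -0.0, 0.0]
[-14.3, -25.6, -0.5, -0.0, -0.0, 0.0]
[-14.3, -25.6, -0.5, -0.0, -0.0, 0.0]
[-14.3, -25.6, -0.5, -0.0, -0.0, 0.0]
[-14.3, -25.6, -0.5, -0.0, -0.0, 0.0]
```

Request:
{"name": "jog_arm", "arguments": {
  "series": [
    [[-8.2,-28.1,0,0,0,0.076,70],[-10.3,-27.4,0,0,0,0.076,70],[-12.3,-26.6,0,0,0,0.076,70],[-14.3,-25.6,0,0,0,0,70],[-14.3,-25.6,0,0,0,0,70],[-14.3,-25.6,0,0,0,0,70],[-14.3,-25.6,0,0,0,0,70],[-14.3,-25.6,0,0,0,0,70],[-14.3,-25.6,0,0,0,0,70],[-12,-25,0,0,0,0,70]]
  ]
}}

```text
time_s: 19.25
eef_pos: [0.6427, -0.0173, 0.1005]
eef_rot: [0.0, -0.017, 1.0, -0.0]
wrist_force: [0.1, -0.0, 0.0]
opening: 0.819
grasp_force: 0.0
```

```bash
python3 plan.py 642 -16.8 25.5 2 1 1;python3 - <<'E'
from h import *;from bench import ctrl
c=ctrl.camera("top");f=c["frame"];W=world(c);z=W[...,2]
def win(x,y,r): return (abs(W[...,0]-x)<r)&(abs(W[...,1]-y)<r)
print(rect(c,win(.4915,.2348,.045)&(z>.040),.051),np.nanmedian(z[win(.4915,.2348,.015)]))
cv2.imwrite("pics/t4.png",cv2.resize(f[140:300,80:330],None,fx=3,fy=3))
E
```

```text
t 19.25 tcp [642.7 -17.3 100.5] psi 1.95 open 0.819 F [ 0.1 -0.   0. ] total rv [-0.     0.    -0.001]
[0.7, 0.5, 75.0, -0.0, 0.0, -0.001]
(((493.2452392578125, 234.1209259033203), (50.93845748901367, 50.70109558105469), 14.733814239501953), 635) 0.04912034795263487
```

View pics/t4.png

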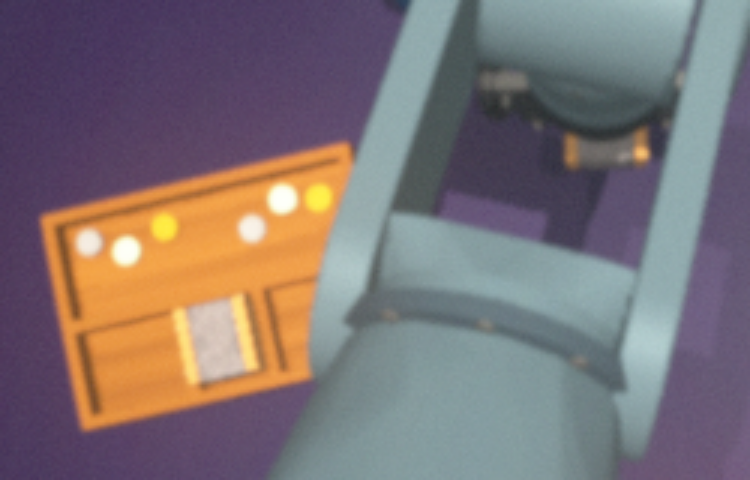

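The picture shows the soft block seated in the tight cell at crop (215,338), at (493, 234) with yaw 14.7°. Its top is at about 49–50 mm, so it is home. Next is the far block.

Request:
{"name": "jog_arm", "arguments": {
  "series": [
    [[0,0,30,0,0,0,70],[0,0,30,0,0,0,68],[0,0,15,0,0,0,64],[0,0,0,0,0,0,60],[0,0,0,0,0,0,57],[0,0,0,0,0,0,55],[0,0,0,0,0,0,54],[0,0,0,0,0,0,53],[0,0,0,0,0,0,52.5],[0,0,0,0,0,0,52.3]]
  ]
}}

```text
time_s: 20.3
eef_pos: [0.6433, -0.0163, 0.0271]
eef_rot: [0.001, -0.017, 1.0, -0.0]
wrist_force: [-1.5, -0.6, 7.3]
opening: 0.62
grasp_force: 21.0
```

Request:
{"name": "jog_arm", "arguments": {
  "series": [
    [[0,0,0,0,0,0,52.1],[0,0,0,0,0,0,52],[0,0,-10,0,0,0,52],[0,0,-25,0,0,0,52],[0,0,-30,0,0,0,52],[0,0,-15,0,0,0,52],[0,0,0,0,0,0,52],[0,0,0,0,0,0,52],[0,0,0,0,0,0,52],[0,0,0,0,0,0,52]]
  ]
}}

```text
time_s: 21.3
eef_pos: [0.6408, -0.0158, 0.1033]
eef_rot: [-0.001, -0.017, 1.0, 0.0]
wrist_force: [-0.3, 0.8, -1.6]
opening: 0.614
grasp_force: 25.9
```

```bash
python3 plan.py 555.8 -245.5 105 -5.6 8 2
```

```text
t 21.3 tcp [640.8 -15.8 103.3] psi 1.96 open 0.614 F [-0.3  0.8 -1.6] total rv [ 0.001 -0.003  0.132]
[11.6, -28.3, -0.2, 0.0, -0.001, 0.066]
[9.7, -29.0, -0.2, 0.0, -0.001, 0.066]
[7.8, -29.6, -0.2, 0.0, -0.0, 0.0]
[7.8, -29.6, -0.2, 0.0, -0.0, 0.0]
[7.8, -29.6, -0.2, 0.0, -0.0, 0.0]
[7.8, -29.6, -0.2, 0.0, -0.0, 0.0]
[7.8, -29.6, -0.2, 0.0, -0.0, 0.0]
[7.8, -29.6, -0.2, 0.0, -0.0, 0.0]
```

The far block is also hard: 26 N at 52.4 mm.

Request:
{"name": "jog_arm", "arguments": {
  "series": [
    [[11.6,-28.3,0,0,0,0.066,52],[9.7,-29,0,0,0,0.066,52],[7.8,-29.6,0,0,0,0,52],[7.8,-29.6,0,0,0,0,52],[7.8,-29.6,0,0,0,0,52],[7.8,-29.6,0,0,0,0,52],[7.8,-29.6,0,0,0,0,52],[7.8,-29.6,0,0,0,0,52],[0,0,0,0,0,0,52],[0,0,10,0,0,0,52]]
  ]
}}

```text
time_s: 22.3
eef_pos: [0.5572, -0.2466, 0.0953]
eef_rot: [0.001, 0.05, 0.999, -0.0]
wrist_force: [1.2, 0.6, -1.7]
opening: 0.611
grasp_force: 25.9
```

```bash
python3 plan.py 555.8 -245.5 32 -5.6 1 1
```

```text
t 22.3 tcp [ 557.2 -246.6   95.3] psi -5.71 open 0.611 F [ 1.2  0.6 -1.7] total rv [-0.     0.002 -0.002]
[1.6, 1.0, 63.3, -0.0, 0.002, -0.002]
```

Request:
{"name": "jog_arm", "arguments": {
  "series": [
    [[0,1,20,0,0,0,52],[0,0,20,0,0,0,52],[0,0,15,0,0,0,52],[0,0,5,0,0,0,52],[0,0,2,0,0,0,52],[0,0,0.5,0,0,0,52],[0,0,0,0,0,0,52],[0,0,0,0,0,0,52],[0,0,0,0,0,0,52],[0,0,0,0,0,0,52]]
  ]
}}

```text
time_s: 23.3
eef_pos: [0.5571, -0.2448, 0.0331]
eef_rot: [0.0, 0.049, 0.999, -0.0]
wrist_force: [-0.6, 0.2, -1.3]
opening: 0.619
grasp_force: 25.9
```

Request:
{"name": "jog_arm", "arguments": {
  "series": [
    [[0,0,1,0,0,0,52],[0,0,0.8,0,0,0,52],[0,0,0,0,0,0,52],[0,0,0,0,0,0,54],[0,0,0,0,0,0,58],[0,0,0,0,0,0,64],[0,0,0,0,0,0,70],[0,0,-5,0,0,0,70],[0,0,-20,0,0,0,70],[0,0,-40,0,0,0,70]]
  ]
}}

```text
time_s: 24.3
eef_pos: [0.5546, -0.2431, 0.0934]
eef_rot: [-0.003, 0.049, 0.999, 0.002]
wrist_force: [0.1, 0.7, 0.3]
opening: 0.819
grasp_force: 0.0
```

Request:
{"name": "jog_arm", "arguments": {
  "series": [
    [[0,0,-30,0,0,0,70],[0,0,-30,0,0,0,70],[20,35,0,0,0,0,70],[20,40,0,0,0,0,70],[20,40,0,0,0,0,70],[20,40,0,0,0,0,70],[20,40,0,0,0,0,70],[10,15,0,0,0,0,70],[0,0,0,0,0,0,70],[0,0,0,0,0,0,70]]
  ]
}}

```text
time_s: 25.3
eef_pos: [0.4687, -0.0254, 0.1564]
eef_rot: [0.001, 0.049, 0.999, -0.0]
wrist_force: [0.9, -1.0, 0.7]
opening: 0.82
grasp_force: 0.0
```

```bash
python3 - <<'E'
from h import *;from bench import ctrl
c=ctrl.camera("top");f=c["frame"];W=world(c);z=W[...,2]
def win(x,y,r): return (abs(W[...,0]-x)<r)&(abs(W[...,1]-y)<r)
for n,x,y in(("soft",.4925,.2343),("h1",.4842,-.238),("h2",.5565,-.245)):
    print(n,rect(c,win(x,y,.034)&(z>.042),.050),np.nanmedian(z[win(x,y,.015)]))
cv2.imwrite("pics/t5.png",cv2.resize(f[100:310,80:450],None,fx=2,fy=2))
o=ctrl.get_obs();print(o["time_s"],o["eef_pos"])
E
```

```text
soft (((493.18206787109375, 234.62962341308594), (50.8523063659668, 50.4335823059082), 14.971762657165527), 632) 0.04907615459894915
h1 (((484.98162841796875, -235.9864501953125), (56.970523834228516, 50.090538024902344), 84.62480926513672), 706) 0.047228381379928464
h2 (((558.75244140625, -242.4137725830078), (56.398887634277344, 49.8729133605957), 85.69023895263672), 696) 0.04724495364895265
25.35 [ 0.46887172 -0.02592643  0.15634082]
```

View pics/t5.png

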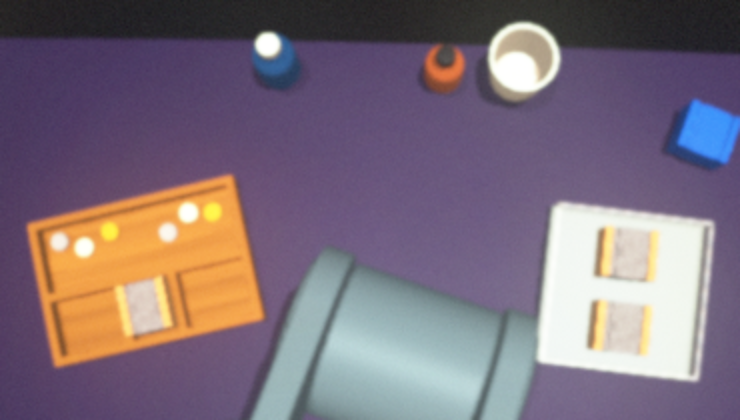

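The picture shows the soft block in the tight cell at (145,305) and both hard blocks upright in the box at (628,253) and (622,327). The bottles and cup are where they were. Hand in.

```bash
python3 -c "
from bench import ctrl;print(ctrl.hand_in())"
```

```text
the job is handed in; nothing more can be done
None
```

The job is handed in at about 25 s of robot time: the soft block (the middle one) is home in the tight cell, both hard blocks stand upright in the plastic box, and the bottles and cup were left alone; `hand_in` returned no verdict.

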